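# Wind down the book press

## Robot

A 6-joint arm with a two-finger parallel gripper is mounted at the origin on the work surface. World frame = base frame: x ahead of the robot, y to its left, z up, the work surface at z = 0. Lengths are in m, angles in rad, forces in N, time in s.
With the tool pointing down it reaches from about 0.425 to 0.95 m from the base axis. Payload 3.5 kg.
Tool frame: the origin (TCP) lies at the very end of the fingers, on their centre line; the grasp point (between the pads) lies 19 mm behind it; z points along the fingers, y is the line along which they close (so a half turn about z gives the same grasp; the last joint's range is limited). The gripper opens to 85 mm and grips with 20 to 120 N. Pads are 22 mm wide; open, the fingers measure 114 mm over their backs; the gripper's body (76 mm by 85 mm) begins 54 mm behind the grasp point. The pads swing forward as they close: fully open they stand 13 mm farther back than shut.
Start: joints at [1.013, 0.286, 1.577, -0, 1.279, -0.15], TCP at [0.268, 0.62, 0.231] pointing down, gripper open.
Joint ranges: [-2.77, 2.77], [-0.9, 2.22], [0.21, 2.48], [-1.53, 4.67], [0.24, 2.81], [-2.84, 2.84]. Speed limits (rad/s): [2.79, 2.79, 3.14, 3.14, 3.14, 3.14].

## Interface

Orientations are given as a unit quaternion [x, y, z, w].
In Python, from plant import ctrl gives the robot as it stands.
- The arm moves only by the tool shift_gripper, called after ">>>" as a command line: name --argument value ..., lists and objects as JSON in quotes. Schema: {"type":"object","properties":{"segments":{"type":"object","properties":{"offsets":{"type":"array","items":{"type":"array","items":{"type":"number"},"minItems":7,"maxItems":7},"minItems":1,"maxItems":10}},"additionalProperties":false,"required":["offsets"]},"squeeze":{"type":"number"},"only":{"type":"string"},"quiet":{"type":"boolean"},"lines":{"type":"string"}},"required":["segments"],"additionalProperties":false}. segments is an object whose key "offsets" holds a list of rows, 1 to 10 of them, each of 7 numbers: dx, dy, dz in shares of 0.8 m (1.0 is 0.8 m), then a rotation vector rx, ry, rz in shares of 2 pi rad (1.0 is 2 pi rad), then the opening from 0.0 (shut) to 1.0 (fully open); each row is the pose to reach, as a shift and turn from the pose commanded when the call began, along the tool's axes at that moment; what a row does not reach only later rows make up. A row lasts 1/8 s, in which the tool goes at most 0.0625 m and 0.188 rad, less where a joint would pass 70% of its speed; a pose out of reach is approached as far as the arm can. The fingers move at their own pace and stop on an object; squeeze is the grip in N (left out, the last holds). Time passes only in rows, so rows that do not move let the fingers close. The tool returns the time, the measured TCP pose, the force, the opening and the grip force at its end. only (a regular expression) keeps the lines of the reply that match it, lines (a string "A,B") keeps lines A to B, and quiet returns only ok. No shift or turn number may pass 1 either way. Input that does not fit is refused with a message, and nothing moves.
- ctrl.get_state(): the state, without advancing time (a new reading comes with each control period).
- ctrl.read_camera(name): name is "side" or "top" or "wrist"; returns a dict with "pixels" (384x512x3 uint8, red, green, blue), "camera_matrix" (3x3 intrinsics, pixels), "xyz" and "orientation" of the camera in the world. Camera axes: x right, y down, z forward; pixel columns grow to the right and rows downward; lengths in m; the calibration is good to about 2 mm. The wrist camera is an equidistant fisheye: a pixel r from the principal point sees the ray r / f radians off the axis. A picture is of the moment at which its call begins. There is no depth.
- ctrl.sign_off(): hands the job in; it is judged then, once.
The state is a dict: "time": time; "qpos": joint angles; "dq": joint speeds; "joint_efforts": joint torques, N m; "eef_pos": TCP position; "tcp_rot": TCP orientation; "contact_force": force on the tool from outside, world axes, zero at the start; "wrist_torque": the same for the moment, N m; "opening": opening from 0.0 (shut) to 1.0 (fully open); "finger_force": force on a finger pad.
Only numpy, scipy, OpenCV 4.12 (cv2) and the standard library are available. Lean on these libraries where they do the work, as an engineer would, in place of code of your own. Each camera call takes 0.05 s, during which the arm holds its last target. There are 200 camera calls.

## Task

Take the loose crank from the desk, fit its square socket fully down onto the square shaft on top of the book press, and wind it clockwise (seen from above) by its knob until the press comes to its stop, with the plate down on the book. Turn the shaft only with the crank, leave the crank sitting on the shaft, and leave the bust, globe and red book where they are.

Things in the scene. Friction and masses are not known exactly. Their poses are not given: they have to be found in the camera images.
- press: Grey iron book press fixed to the desk: base 160 x 230 x 20 mm (x, y, z), columns at y = +-100 mm, crosshead 50 x 230 mm with its top 135 mm above the desk (column nuts to 143). A brass collar 30 mm across stands mid-crosshead up to 150 mm; the square shaft rises from it. Under the pressing plate lies a green book, part of the press. Origin: centre of the underside, below the shaft; z up.
- collar_top (a point): Centre of the collar's top face, 150 mm above the desk, on the shaft's axis: the crank's hub rests on this face when it is fully down. Does not turn; axes as press.
- shaft_tip (a point): Centre of the top end of the upright square steel shaft: 16 mm across flats, 30 mm tall above the collar, its top 6 mm tapering to 10 mm. Turns with the shaft; its x and y axes are square to the flats, z up.
- shaft (a joint): Turn of the square shaft in rad, growing clockwise seen from above. The hard stop, where the pressing plate reaches the book, is at 14.14 (2.25 turns from 0); it starts between 0 and 2.5. It turns stiffly (about 0.12 N m) and stays where it is left; each turn lowers the plate 16 mm.
- crank: Loose steel crank, about 0.3 kg, 105 mm long, on the desk left or right of the press, knob up. Hub: square block 34 x 34 x 40 mm tall, with a square hole 18.5 mm across right through from bottom to top, sides parallel to the hub's. From the hub's +x face, level with its bottom, a flat arm 22 mm wide, 8 mm thick runs to the knob. Origin: centre of the hub's underside; x towards the knob, z up.
- crank_socket (a point): Centre of the socket's lower mouth in the hub's underside (same point and axes as crank). The socket has 2.5 mm play on the shaft, so the crank swings about 9 degrees either way before it drives; being square, it fits in any of four directions.
- knob_mid (a point): Middle of the crank's upright wooden knob, 24 mm across, 48 mm tall, standing on the arm 75 mm from the hub's axis, from 9 to 57 mm above the hub's underside (this point at 33 mm). The knob spins freely on the arm about its own upright axis, so it can be held while it goes round in circles.
- bust: Loose bystander: white marble bust on a dark wooden block 70 x 70 mm, 142 mm tall, 0.6 kg, on the other side of the press from the crank. Origin: centre of its underside.
- globe: Loose bystander: brass desk globe on a round wooden foot 90 mm across, 135 mm tall. Origin: centre of its underside.
- desk_book: Loose bystander: red book lying flat on the desk, 140 x 200 x 28 mm. Origin: centre of its underside.

How it is judged:
On the way, in this order (a step that is already met when the one before it is completed fails the run):
1. the crank sits fully down on the square shaft, before the press is wound (horizontal distance between crank_socket and collar_top below 0.005 m and z of crank_socket in the frame of collar_top below 0.005 m and angle between crank's own z axis and vertical below 0.1 rad and value of joint shaft below 6 rad), for 0.2 s.
2. the press is half wound down with the crank on the shaft (horizontal distance between crank_socket and collar_top below 0.006 m and z of crank_socket in the frame of collar_top below 0.02 m and value of joint shaft between 7.5 and 10 rad).
At the end, for the whole second after the job is handed in: The shaft is wound to within 0.39 rad (22 degrees) of its stop and still; the crank sits on it, within 5 mm of the shaft's axis, its underside within 5 mm of the collar's top, upright within 0.1 rad and at rest (value of joint shaft above 13.75 rad and velocity of joint shaft below 0.05 rad/s and horizontal distance between crank_socket and collar_top below 0.005 m and z of crank_socket in the frame of collar_top below 0.005 m and angle between crank's own z axis and vertical below 0.1 rad and linear speed of crank below 0.02 m/s); the robot touches nothing.
It fails at once if the fingers turn the bare shaft (more than 5 N on it) (contact force between the fingers and shaft above 5 N).
It fails at once if the bust, the globe or the red book is shoved more than 30 mm or tipped (distance of any of bust, globe, desk_book from where it was at the start of the episode above 0.03 m or angle between any of bust, globe's own z axis and vertical above 0.5 rad).
It also fails if it takes over 72 s, if anything falls off the work surface, if the arm or the gripper's body presses on something with over 40 N, if the wrist force passes 120 N, or if a joint passes its speed limit or range.

## Working session

There is one attempt and no reset: what is moved stays moved. The work goes in short steps, Python scripts to look and compute and a tool call to move; the robot and the scene stay as the last step left them, time stands still between calls to the robot, and variables do not carry over. Pictures are saved under pics/ and viewed, at most 10 in all, crops included, and the job is handed in when it is done.

```bash
ls; mkdir -p pics; cat > h.py <<'E'
import numpy as np,cv2
from scipy.spatial.transform import Rotation as R
from plant import ctrl
def snap(n,f):
    c=ctrl.read_camera(n); cv2.imwrite(f'pics/{f}.png',c['pixels'][:,:,::-1]); 
    np.savez(f'pics/{f}.npz',K=c['camera_matrix'],p=c['xyz'],q=c['orientation'],px=c['pixels']); return c
def ray(f,u,v):
    c=np.load(f'pics/{f}.npz'); K=c['K']; a=(u-K[0,2])/K[0,0]; b=(v-K[1,2])/K[1,1]
    if f.startswith('w'):
        t=np.hypot(a,b); s=np.sinc(t/np.pi); d=np.array([a*s,b*s,np.cos(t)])
    else: d=np.array([a,b,1.])
    return c['p'],R.from_quat(c['q']).apply(d/np.linalg.norm(d))
def atz(f,u,v,z):
    p,d=ray(f,u,v); return p+d*(z-p[2])/d[2]
def tri(*o):
    A=0;B=0
    for x in o:
        p,d=ray(*x); M=np.eye(3)-np.outer(d,d); A=A+M; B=B+M@p
    X=np.linalg.solve(A,B); return X,[round(float(np.linalg.norm(np.cross(ray(*x)[1],X-ray(*x)[0]))),4) for x in o]
def proj(f,X):
    c=np.load(f'pics/{f}.npz'); x=R.from_quat(c['q']).inv().apply(np.asarray(X)-c['p']); K=c['K']
    if f.startswith('w'):
        r=np.hypot(x[0],x[1]); t=np.arctan2(r,x[2]); a,b=x[:2]/r*t
    else: a,b=x[:2]/x[2]
    return np.array([K[0,0]*a+K[0,2],K[1,1]*b+K[1,2]])
E
python3 - <<'E'
from h import *
ims=[]
for n,f in [('side','s0'),('top','t0')]:
    c=snap(n,f); print(n,c['camera_matrix'].round(1).tolist(),c['xyz'],c['orientation'])
s=ctrl.get_state(); print(s)
E
```

```text
pics
plant.py
side [[437.9, 0.0, 258.6], [0.0, 437.9, 194.2], [0.0, 0.0, 1.0]] [ 0.17355769 -0.86788737  0.65561004] [ 0.84446224 -0.15518941  0.10397219 -0.50198562]
top [[376.9, 0.0, 255.3], [0.0, 376.9, 193.2], [0.0, 0.0, 1.0]] [0.26666902 0.01942816 1.27696983] [ 0.70591119 -0.69891126  0.08182646 -0.08072713]
{'time': 0.1, 'qpos': array([ 1.01297503e+00,  2.87123326e-01,  1.57802859e+00, -1.72054039e-05,
        1.27860121e+00, -1.50020857e-01]), 'dq': array([-1.72815271e-03, -1.68374255e-03, -3.34227082e-03,  5.22535147e-06,
       -7.77102211e-04,  3.81953619e-04]), 'joint_efforts': array([ 7.08083317e-04, -4.07293653e+01, -2.93699419e+01, -1.51366107e-04,
        3.37078956e-03, -5.65434579e-07]), 'eef_pos': array([0.26737081, 0.61914209, 0.23005575]), 'tcp_rot': array([ 2.02487733e-01,  9.79284203e-01, -1.01613825e-03, -3.66661635e-04]), 'contact_force': array([ 0.6111894 ,  0.09651892, -0.14654563]), 'wrist_torque': array([-0.02421719, -0.03755459,  0.00479974]), 'finger_force': 0.0, 'opening': 0.9927589008071368}
```

View pics/t0.png

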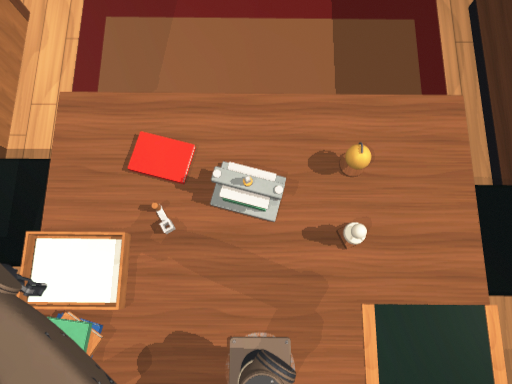

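View pics/s0.png

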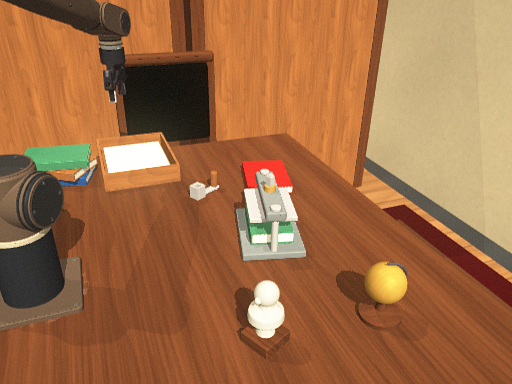

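The top view shows the crank hub at about (167,227), its knob at (155,206), the press collar at about (247,181), the red book at (161,157), the globe at (358,157) and the bust at (354,233). In the side view the hub is at (197,191), the knob at (214,178) and the shaft at about (268,185).

```bash
python3 - <<'E'
from h import *
a=cv2.imread('pics/t0.png'); b=cv2.imread('pics/s0.png')
A=cv2.resize(a[150:240,140:290],(800,480)[:2] and (800,480)) 
t=cv2.resize(a[150:240,140:290],(750,450)) # unused scale check
T=cv2.resize(a[155:240,145:285],None,fx=5,fy=5,interpolation=cv2.INTER_CUBIC)[:, :700]
c1=cv2.resize(a[195:240,145:185],None,fx=8,fy=8,interpolation=cv2.INTER_CUBIC) #360x320
c2=cv2.resize(a[155:200,225:270],None,fx=8,fy=8,interpolation=cv2.INTER_CUBIC)[:240]
d1=cv2.resize(b[165:205,185:225],None,fx=8,fy=8,interpolation=cv2.INTER_CUBIC)
d2=cv2.resize(b[160:205,250:290],None,fx=8,fy=8,interpolation=cv2.INTER_CUBIC)
O=np.zeros((600,800,3),np.uint8)
def put(im,x,y):
    h=min(im.shape[0],600-y);O[y:y+h,x:x+im.shape[1]]=im[:h]
c2=cv2.resize(a[165:195,225:270],None,fx=8,fy=8,interpolation=cv2.INTER_CUBIC)
d1=cv2.resize(b[168:202,185:225],None,fx=8,fy=8,interpolation=cv2.INTER_CUBIC)
c1=cv2.resize(a[198:238,145:185],None,fx=8,fy=8,interpolation=cv2.INTER_CUBIC)
d2=cv2.resize(b[165:199,250:290],None,fx=8,fy=8,interpolation=cv2.INTER_CUBIC)
put(c1,0,0);put(c2,400,0);put(d1,0,325);put(d2,400,325)
cv2.imwrite('pics/c0.png',O)
print(tri(('t0',155,206),('s0',214,173)),tri(('t0',247,180),('s0',268,180)))
print(atz('t0',167,227,.04),atz('t0',155,206,.057))
E
```

```text
(array([0.5105483 , 0.35023088, 0.05120414]), [0.0033, 0.0033]) (array([0.56960375, 0.04499295, 0.16101026]), [0.0001, 0.0001])
[0.43926786 0.30928586 0.04      ] [0.50608602 0.34922276 0.057     ]
```

View pics/c0.png

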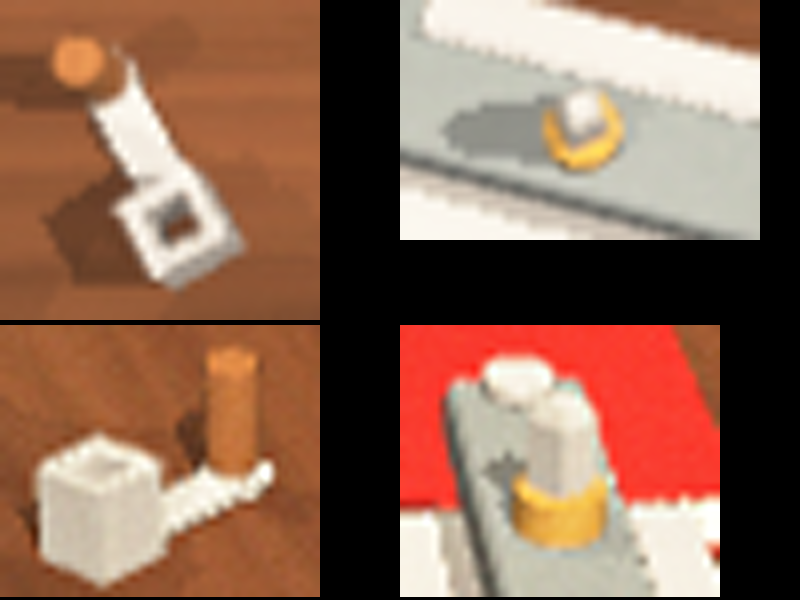

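```bash
python3 - <<'E'
from h import *
np.set_printoptions(precision=4,suppress=True)
print('hub',tri(('t0',167,225.7),('s0',197.1,184.9)));print('knob',tri(('t0',154.75,205.75),('s0',214.1,172.1)))
print('tip',tri(('t0',247.9,178.5),('s0',270.6,175)))
c=snap('wrist','w0'); s=ctrl.get_state()
T=R.from_quat(s['tcp_rot']); print(c['camera_matrix'],T.as_matrix()); print('cam in tool',T.inv().apply(c['xyz']-s['eef_pos']),(T.inv()*R.from_quat(c['orientation'])).as_matrix())
t=np.array([.475,.29,.23]); print('tool move',T.inv().apply(t-s['eef_pos']))
E
```

```text
hub (array([0.4457, 0.3093, 0.0398]), [0.0021, 0.0021])
knob (array([0.5109, 0.3503, 0.0543]), [0.0034, 0.0034])
tip (array([0.5725, 0.0414, 0.1757]), [0.002, 0.002])
[[297.3186   0.     254.858 ]
 [  0.     297.3186 193.4392]
 [  0.       0.       1.    ]] [[-0.918   0.3966 -0.001 ]
 [ 0.3966  0.918  -0.0016]
 [ 0.0002 -0.0018 -1.    ]]
cam in tool [ 0.0743 -0.0006 -0.1429] [[ 0.0001 -0.956  -0.2933]
 [ 1.      0.0002 -0.0003]
 [ 0.0004 -0.2933  0.956 ]]
tool move [-0.3211 -0.2199  0.0005]
```

The rows are not in the units I measure in: shifts go in shares of 0.8 m and turns go in shares of 2 pi rad. I convert before sending: -0.287 m / 0.8 = -0.3588, -0.214 m / 0.8 = -0.2675, -0.97 rad / 6.2832 = -0.1544.

>>> shift_gripper --segments '{"offsets": [[-0.0625,-0.0438,0.0125,0,0,-0.0255,1],[-0.125,-0.0875,0.025,0,0,-0.0509,1],[-0.1875,-0.1375,0.0375,0,0,-0.0764,1],[-0.25,-0.1875,0.05,0,0,-0.1035,1],[-0.3125,-0.2313,0.0625,0,0,-0.1289,1],[-0.3588,-0.2675,0.0875,0,0,-0.1544,1],[-0.3588,-0.2675,0.0875,0,0,-0.1544,1],[-0.3588,-0.2675,0.0875,0,0,-0.1544,1]]}'

```text
time: 1.15
eef_pos: [0.4462, 0.3096, 0.1613]
tcp_rot: [-0.277, 0.961, 0.0, -0.0]
contact_force: [0.9, 0.3, 1.0]
opening: 0.999
finger_force: 0.0
```

```bash
python3 - <<'E'
from h import *
snap('wrist','w1'); print(ctrl.get_state()['qpos'])
E
```

```text
[ 4.20618237e-01  6.58671020e-02  1.96229642e+00  4.40274562e-04
  1.11279379e+00 -1.71238151e+00]
```

View pics/w1.png

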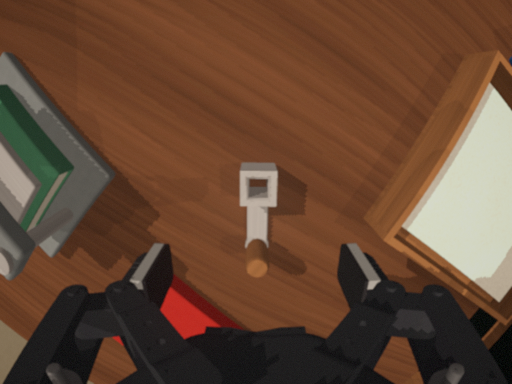

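```bash
python3 - <<'E'
from h import *
np.set_printoptions(precision=4,suppress=True)
print(proj('w1',[.4457,.3093,.0398]))
h=atz('w1',258.5,191,.04);print(h, [atz('w1',*p,.04) for p in [(240,176),(277,176),(240,206),(277,206)]])
print('hub',tri(('t0',167,225.7),('s0',197.1,184.9),('w1',258.5,191)))
k=atz('w1',257,270,.057);print('knob top',k,np.degrees(np.arctan2(*(k-h)[1::-1])),np.hypot(*(k-h)[:2]))
im=np.load('pics/w1.npz')['px'][155:285,225:295]
cv2.imwrite('pics/c1.png',cv2.resize(im,None,fx=4.6,fy=4.6,interpolation=cv2.INTER_CUBIC)[:,:,::-1])
E
```

```text
[255.6565 186.4939]
[0.4479 0.3138 0.04  ] [array([0.4448, 0.2918, 0.04  ]), array([0.4268, 0.3205, 0.04  ]), array([0.4697, 0.3069, 0.04  ]), array([0.4511, 0.3365, 0.04  ])]
hub (array([0.4468, 0.3119, 0.0384]), [0.0035, 0.0016, 0.0025])
knob top [0.5119 0.3524 0.057 ] 31.121946796690917 0.07471406067416898
```

View pics/c1.png

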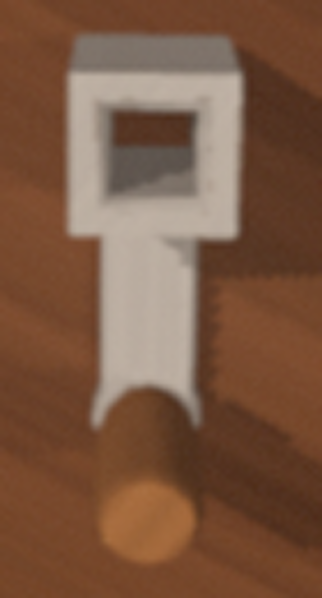

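The wrist view shows the hub's top face centred at (258.5,188.7) and the knob's top at (257,268.3). The crank lies along the image column.

```bash
python3 - <<'E'
from h import *
np.set_printoptions(precision=4,suppress=True)
h=atz('w1',258.5,188.7,.04);k=atz('w1',257,268.3,.057);print(h,k,np.degrees(np.arctan2(*(k-h)[1::-1])),np.hypot(*(k-h)[:2]))
print('hub',tri(('t0',167,225.7),('s0',197.1,184.9),('w1',258.5,188.7)))
print('knob',tri(('t0',154.75,205.75),('s0',214.1,172.1),('w1',257,268.3)))
s=ctrl.get_state();T=R.from_quat(s['tcp_rot']);t=np.r_[h[:2],.010]
print(T.inv().apply(t-s['eef_pos']),s['eef_pos'],T.as_matrix())
a,b=[atz('w1',*np.array(p)/4.6+[225,155],.04) for p in [(68,72),(68,238)]];c,d=[atz('w1',*np.array(p)/4.6+[225,155],.04) for p in [(240,72),(240,238)]]
for u,v in [(a,b),(c,d),(a,c),(b,d)]: print(np.degrees(np.arctan2(*(v-u)[1::-1])),np.hypot(*(v-u)[:2]))
E
```

```text
[0.446  0.3126 0.04  ] [0.5102 0.3514 0.057 ] 31.126678893144497 0.07498435263839655
hub (array([0.4461, 0.3113, 0.0386]), [0.0026, 0.0021, 0.0016])
knob (array([0.5112, 0.3513, 0.054 ]), [0.0036, 0.0034, 0.0011])
[-0.0011  0.002   0.1517] [0.4461 0.3102 0.1617] [[-0.8462 -0.5329  0.0004]
 [-0.5329  0.8462  0.0006]
 [-0.0007  0.0003 -1.    ]]
31.297827078763106 0.03486685580394531
33.340213731611186 0.03490569659293808
122.15974042429742 0.03410100063291225
122.10239120522802 0.03534462482115352
```

To row units: 0.156 m / 0.8 = 0.195, 0.14 m / 0.8 = 0.175.

>>> shift_gripper --segments '{"offsets": [[-0.0013,0.0025,0.0625,0,0,0,1],[-0.0013,0.0025,0.125,0,0,0,1],[-0.0013,0.0025,0.175,0,0,0,1],[-0.0013,0.0025,0.195,0,0,0,1],[-0.0013,0.0025,0.195,0,0,0,0.3],[-0.0013,0.0025,0.195,0,0,0,0],[-0.0013,0.0025,0.195,0,0,0,0],[-0.0013,0.0025,0.195,0,0,0,0],[-0.0013,0.0025,0.195,0,0,0,0]]}' --squeeze 60

```text
time: 2.33
eef_pos: [0.4476, 0.3125, 0.0076]
tcp_rot: [-0.277, 0.961, 0.0, 0.002]
contact_force: [-1.1, 1.2, 7.6]
opening: 0.389
finger_force: 61.2
```

To row units: -0.296 m / 0.8 = -0.37, -0.041 m / 0.8 = -0.0513.

>>> shift_gripper --segments '{"offsets": [[0,0,-0.0625,0,0,0,0],[0,0,-0.1375,0,0,0,0],[-0.0063,-0.0375,-0.2,0,0,0,0],[-0.0125,-0.0938,-0.25,0,0,0,0],[-0.0225,-0.1625,-0.2788,0,0,0,0],[-0.0325,-0.2375,-0.2788,0,0,0,0],[-0.0425,-0.3125,-0.2788,0,0,0,0],[-0.0513,-0.37,-0.2788,0,0,0,0],[-0.0513,-0.37,-0.2788,0,0,0,0],[-0.0513,-0.37,-0.2788,0,0,0,0]]}'

```text
time: 3.58
eef_pos: [0.6375, 0.0831, 0.2271]
tcp_rot: [-0.277, 0.961, 0.001, -0.001]
contact_force: [-0.0, -0.5, -3.5]
opening: 0.389
finger_force: 61.2
```

```bash
python3 - <<'E'
from h import *
snap('wrist','w2'); print(ctrl.get_state()['qpos'])
E
```

```text
[-2.71852360e-02  2.20936032e-01  1.66282456e+00  2.94501999e-04
  1.26011211e+00 -2.16079557e+00]
```

View pics/w2.png

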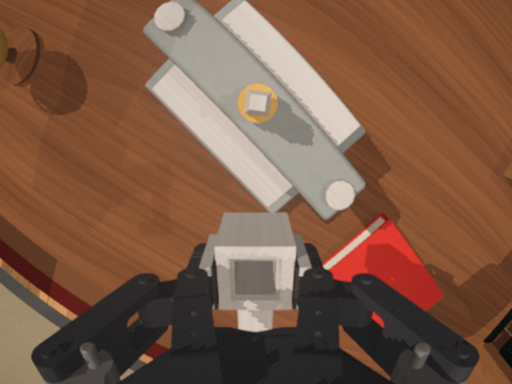

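The shaft tip shows at about (258,102), nearly square to the image, and the held hub is at about (255,275). Next I zoom in on both.

```bash
python3 - <<'E'
from h import *
im=np.load('pics/w2.npz')['px'][:,:,::-1]
a=cv2.resize(im[78:128,233:283],None,fx=8,fy=8,interpolation=cv2.INTER_CUBIC)
b=cv2.resize(im[205:330,205:305],None,fx=4,fy=4,interpolation=cv2.INTER_CUBIC)
O=np.zeros((500,800,3),np.uint8);O[:400,:400]=a;O[:,400:]=b;cv2.imwrite('pics/c2.png',O)
E
```

```text
(no output)
```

View pics/c2.png

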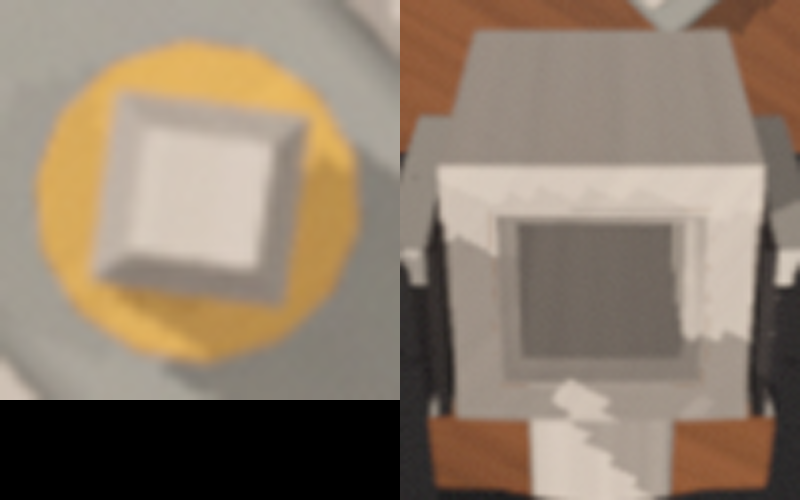

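```bash
cat > m.py <<'E'
from h import *
np.set_printoptions(precision=4,suppress=True)
P=lambda X,Y:(X/8+233-.44,Y/8+78-.44); Q=lambda X,Y:((X-400)/4+205-.4,Y/4+205-.4)
ang=lambda v:np.degrees(np.arctan2(v[1],v[0]))
print('tip',tri(('t0',247.9,178.5),('s0',270.6,175),('w2',*P(200,197))))
tip=atz('w2',*P(200,197),.18); C=[atz('w2',*P(*p),.174) for p in [(118,92),(310,118),(285,305),(93,280)]]
col=atz('w2',*P(198,202),.15); print('tip',tip,'shoulder',np.mean(C,0),'collar',col)
for i in range(4): d=C[(i+1)%4]-C[i]; print(ang(d),np.hypot(*d[:2]))
s=ctrl.get_state(); T=R.from_quat(s['tcp_rot']); e=s['eef_pos']; zb=e[2]-.0076
H=[atz('w2',*Q(*p),zb+.04) for p in [(437,165),(767,165),(750,417),(455,420)]]
for i in range(4): d=H[(i+1)%4]-H[i]; print('hub',ang(d),np.hypot(*d[:2]))
B=[atz('w2',*Q(*p),zb) for p in [(475,30),(727,30)]]; d=B[1]-B[0]; print('bot',ang(d),np.hypot(*d[:2]))
n=T.as_matrix()[:,0]; hb=np.mean(B,0)-n*.017; ht=np.mean(H,0); print('hub bot',hb,'top',ht,'tool',e,'tool x',ang(n))
print('hub in tool',T.inv().apply(hb-e),T.inv().apply(ht-e)); print('shaft in tool',[T.inv().apply(x-e) for x in (tip,np.mean(C,0),col)])
E
python3 m.py
```

```text
tip (array([0.5724, 0.0421, 0.1754]), [0.0018, 0.0024, 0.001])
tip [0.5719 0.043  0.18  ] shoulder [0.5718 0.0432 0.174 ] collar [0.5719 0.0432 0.15  ]
114.50923978550698 0.015709725915860555
24.945826668236254 0.01560248931315562
-65.28051841195209 0.015811501573205572
-155.42776176285878 0.01566006459978971
hub 122.14383731433047 0.0344965688712238
hub 32.48406924935643 0.03387118345903918
hub -57.12240497656986 0.034737428044579355
hub -147.9177388645198 0.03431545839106516
bot 122.15958763794332 0.03417136412987213
hub bot [0.6368 0.0818 0.2197] top [0.6369 0.082  0.2598] tool [0.6374 0.0837 0.2274] tool x -147.75823451477382
hub in tool [ 0.0014 -0.0013  0.0076] [ 0.0013 -0.0011 -0.0324]
shaft in tool [array([0.077 , 0.0005, 0.0475]), array([0.0769, 0.0006, 0.0535]), array([0.0768, 0.0005, 0.0775])]
```

To row units: 0.0753 m / 0.8 = 0.0941, 0.05 m / 0.8 = 0.0625, 0.131 rad / 6.2832 = 0.0208.

>>> shift_gripper --segments '{"offsets": [[0.05,0.0013,0,0,0,0.0111,0],[0.0941,0.002,0,0,0,0.0208,0],[0.0941,0.002,0.0188,0,0,0.0208,0],[0.0941,0.002,0.0375,0,0,0.0208,0],[0.0941,0.002,0.05,0,0,0.0208,0],[0.0941,0.002,0.0625,0,0,0.0208,0],[0.0941,0.002,0.0625,0,0,0.0208,0]]}'

```text
time: 4.5
eef_pos: [0.5735, 0.0445, 0.1768]
tcp_rot: [-0.214, 0.977, 0.0, -0.001]
contact_force: [-0.2, -0.0, -3.2]
opening: 0.387
finger_force: 61.3
```

```bash
python3 - <<'E'
from h import *
s=ctrl.get_state();print(s['wrist_torque'],s['eef_pos'])
E
```

```text
[-0.02791171  0.09635196 -0.01135538] [0.57349452 0.04450028 0.17677516]
```

To row units: 0.0185 m / 0.8 = 0.0231, 0.015 m / 0.8 = 0.0188.

>>> shift_gripper --segments '{"offsets": [[0,0,0.01,0,0,0,0],[0,0,0.0188,0,0,0,0],[0,0,0.0231,0,0,0,0],[0,0,0.0231,0,0,0,0]]}'

```text
time: 5.0
eef_pos: [0.574, 0.0443, 0.1595]
tcp_rot: [-0.214, 0.977, 0.0, 0.0]
contact_force: [0.5, -0.5, -2.7]
opening: 0.394
finger_force: 61.4
```

```bash
python3 - <<'E'
from h import *
s=ctrl.get_state();print(s['wrist_torque'],s['eef_pos'])
E
```

```text
[0.01129573 0.06600883 0.04836265] [0.57396558 0.04431947 0.15945299]
```

To row units: -0.09 m / 0.8 = -0.1125, -0.04 m / 0.8 = -0.05.

>>> shift_gripper --segments '{"offsets": [[0,0,0.0025,0,0,0,0],[0,0,0.0025,0,0,0,0],[0,0,0.0025,0,0,0,1],[0,0,0.0025,0,0,0,1],[0,0,0.0025,0,0,0,1],[0,0,0.0025,0,0,0,1],[0,0,-0.05,0,0,0,1],[0,0,-0.1125,0,0,0,1],[0,0,-0.1125,0,0,0,1],[0,0,-0.1125,0,0,0,1]]}'

```text
time: 6.25
eef_pos: [0.5737, 0.0442, 0.2495]
tcp_rot: [-0.214, 0.977, 0.0, -0.0]
contact_force: [-0.2, 0.5, -0.3]
opening: 0.999
finger_force: 0.0
```

```bash
python3 - <<'E'
from h import *
c=snap('wrist','w3');snap('side','s3');snap('top','t3')
a=cv2.imread('pics/w3.png')[140:330,160:360];b=cv2.imread('pics/s3.png')[140:210,230:310]
O=np.zeros((400,800,3),np.uint8);O[:380,:400]=cv2.resize(a,None,fx=2,fy=2,interpolation=cv2.INTER_CUBIC);O[:350,400:]=cv2.resize(b,None,fx=5,fy=5,interpolation=cv2.INTER_CUBIC);cv2.imwrite('pics/c3.png',O)
E
```

```text
(no output)
```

View pics/c3.png

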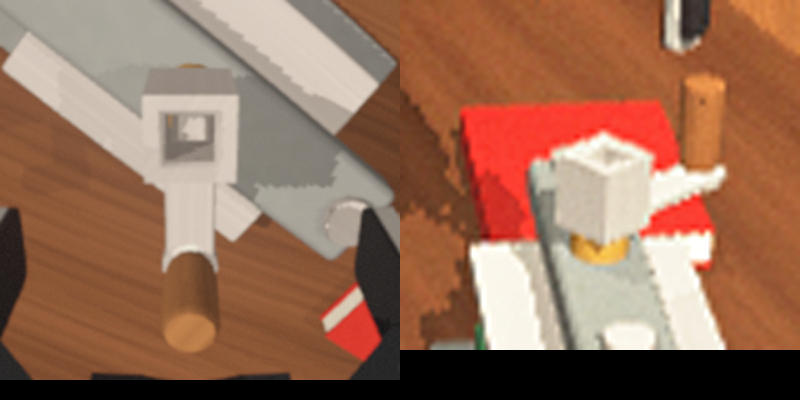

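The crank is seated on the collar. The hub's top centre is at wrist pixel (255,209.5) and the knob's top at (255,306.5).

```bash
python3 - <<'E'
from h import *
np.set_printoptions(precision=4,suppress=True)
h=atz('w3',255,209.5,.19);k=atz('w3',255,306.5,.207);d=k-h;print(h,k,np.degrees(np.arctan2(d[1],d[0])),np.hypot(*d[:2]))
s=ctrl.get_state();T=R.from_quat(s['tcp_rot']);M=T.as_matrix();print(M,s['eef_pos'])
print('knob in tool',T.inv().apply(np.r_[k[:2],.167]-s['eef_pos']),'shaft',T.inv().apply(np.array([.5719,.0432,.18])-s['eef_pos']),'hub',T.inv().apply(h-s['eef_pos']))
E
```

```text
[0.5735 0.0434 0.19  ] [0.6417 0.0749 0.207 ] 24.72410280876061 0.07510229516176209
[[-0.9085 -0.4179 -0.0036]
 [-0.4179  0.9085  0.0004]
 [ 0.0031  0.0018 -1.    ]] [0.573  0.0443 0.2477]
knob in tool [-0.0755 -0.0012  0.0805] shaft [ 0.0012 -0.0007  0.0677] hub [-0.0003 -0.0011  0.0577]
```

To row units: 0.08 m / 0.8 = 0.1, -0.0755 m / 0.8 = -0.0944.

>>> shift_gripper --segments '{"offsets": [[-0.0625,-0.0013,0,0,0,0,0.7],[-0.0944,-0.0013,0,0,0,0,0.7],[-0.0944,-0.0013,0.05,0,0,0,0.7],[-0.0944,-0.0013,0.1,0,0,0,0.7],[-0.0944,-0.0013,0.1,0,0,0,0],[-0.0944,-0.0013,0.1,0,0,0,0],[-0.0944,-0.0013,0.1,0,0,0,0],[-0.0944,-0.0013,0.1,0,0,0,0],[-0.0944,-0.0013,0.1,0,0,0,0]]}' --squeeze 40

```text
time: 7.52
eef_pos: [0.6434, 0.0748, 0.1709]
tcp_rot: [-0.214, 0.977, -0.0, 0.001]
contact_force: [-0.7, 0.5, -0.3]
opening: 0.267
finger_force: 39.3
```

To row units: 0.15 m / 0.8 = 0.1875, 0.1455 m / 0.8 = 0.1819.

>>> shift_gripper --segments '{"offsets": [[0.0056,-0.0321,0,0,0,0,0],[0.0219,-0.0603,0,0,0,0,0],[0.0469,-0.0813,0,0,0,0,0],[0.0775,-0.0924,0,0,0,0,0],[0.11,-0.0924,0,0,0,0,0],[0.1406,-0.0813,0,0,0,0,0],[0.1656,-0.0603,0,0,0,0,0],[0.1819,-0.0321,0,0,0,0,0],[0.1875,0,0,0,0,0,0],[0.1875,0,0,0,0,0,0]]}'

```text
time: 8.78
eef_pos: [0.5057, 0.0128, 0.1713]
tcp_rot: [-0.215, 0.977, -0.0, -0.001]
contact_force: [-5.9, -2.3, 3.7]
opening: 0.268
finger_force: 40.3
```

```bash
python3 - <<'E'
from h import *
a=atz('w2',170,16,.143);b=atz('w2',340,195,.143);d=a-b;print(a,b,np.hypot(*d[:2]));y=np.degrees(np.arctan2(d[1],d[0]));print('press yaw options',y-90,y+90,'theta mod90',(y-90-24.7)%90)
s=ctrl.get_state();T=R.from_quat(s['tcp_rot']);print(T.inv().apply(np.array([.5719,.0432,.18])-s['eef_pos']),s['wrist_torque'])
E
```

```text
[ 0.5465748  -0.05255999  0.143     ] [0.59699837 0.13969916 0.143     ] 0.1987614619329009
press yaw options -194.69590681290765 -14.695906812907666 theta mod90 50.60409318709236
[-0.07287031 -0.00016622 -0.00883426] [-0.30291751  0.75428077 -0.03650906]
```

To row units: -0.15 m / 0.8 = -0.1875, -0.1455 m / 0.8 = -0.1819.

>>> shift_gripper --segments '{"offsets": [[-0.0056,0.0321,0,0,0,0,0],[-0.0219,0.0603,0,0,0,0,0],[-0.0469,0.0813,0,0,0,0,0],[-0.0775,0.0924,0,0,0,0,0],[-0.11,0.0924,0,0,0,0,0],[-0.1406,0.0813,0,0,0,0,0],[-0.1656,0.0603,0,0,0,0,0],[-0.1819,0.0321,0,0,0,0,0],[-0.1875,0,0,0,0,0,0],[-0.1875,0,0,0,0,0,0]]}'

```text
time: 10.02
eef_pos: [0.6434, 0.0727, 0.17]
tcp_rot: [-0.213, 0.977, -0.0, -0.001]
contact_force: [-3.0, -0.5, 0.8]
opening: 0.274
finger_force: 40.2
```

```bash
python3 - <<'E'
from h import *
c=snap('side','s4');a=snap('top','t4')
A=c['pixels'][120:280,200:320,::-1];B=a['pixels'][140:220,200:300,::-1]
O=np.zeros((560,800,3),np.uint8);O[:560,:420]=cv2.resize(A,None,fx=3.5,fy=3.5,interpolation=cv2.INTER_CUBIC);O[:300,425:]=cv2.resize(B,None,fx=3.75,fy=3.75,interpolation=cv2.INTER_CUBIC);cv2.imwrite('pics/c4.png',O)
E
```

```text
(no output)
```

View pics/c4.png

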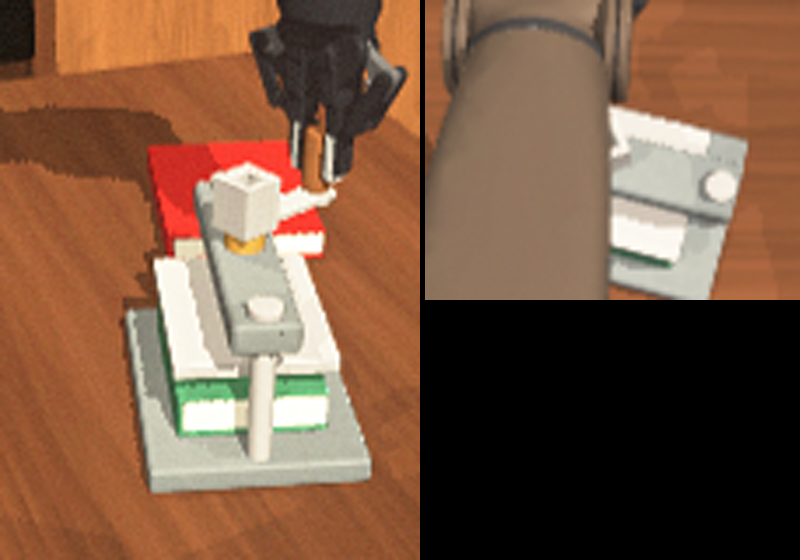

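The crank is still seated with the knob held, and the plate has come down a good way, now just above the green book. I keep winding.

To row units: 0.15 m / 0.8 = 0.1875, 0.1455 m / 0.8 = 0.1819.

>>> shift_gripper --segments '{"offsets": [[0.0056,-0.0321,0,0,0,0,0],[0.0219,-0.0603,0,0,0,0,0],[0.0469,-0.0813,0,0,0,0,0],[0.0775,-0.0924,0,0,0,0,0],[0.11,-0.0924,0,0,0,0,0],[0.1406,-0.0813,0,0,0,0,0],[0.1656,-0.0603,0,0,0,0,0],[0.1819,-0.0321,0,0,0,0,0],[0.1875,0,0,0,0,0,0],[0.1875,0,0,0,0,0,0]]}'

```text
time: 11.38
eef_pos: [0.5056, 0.0131, 0.1711]
tcp_rot: [-0.215, 0.977, -0.001, -0.0]
contact_force: [-7.4, -2.8, 5.5]
opening: 0.268
finger_force: 40.8
```

To row units: -0.1 m / 0.8 = -0.125, -0.088 m / 0.8 = -0.11.

>>> shift_gripper --segments '{"offsets": [[-0.0056,0.0321,0,0,0,0,0],[-0.0219,0.0603,0,0,0,0,0],[-0.0469,0.0813,0,0,0,0,0],[-0.0775,0.0924,0,0,0,0,0],[-0.11,0.0924,0,0,0,0,0],[-0.125,0.0884,0,0,0,0,0],[-0.125,0.0884,0,0,0,0,0]]}'

```text
time: 12.25
eef_pos: [0.5694, 0.1193, 0.1709]
tcp_rot: [-0.214, 0.977, 0.001, 0.002]
contact_force: [-0.6, 3.2, 4.8]
opening: 0.268
finger_force: 40.6
```

To row units: -0.0325 m / 0.8 = -0.0406, -0.028 m / 0.8 = -0.035.

>>> shift_gripper --segments '{"offsets": [[-0.0084,-0.0034,0,0,0,0,0],[-0.0156,-0.0071,0,0,0,0,0],[-0.0225,-0.0116,0,0,0,0,0],[-0.029,-0.0165,0,0,0,0,0],[-0.035,-0.0221,0,0,0,0,0],[-0.0406,-0.0281,0,0,0,0,0],[-0.0406,-0.0281,0,0,0,0,0]]}'

```text
time: 13.12
eef_pos: [0.6079, 0.1111, 0.1704]
tcp_rot: [-0.214, 0.977, -0.0, 0.001]
contact_force: [1.4, 3.6, 5.3]
opening: 0.273
finger_force: 40.6
```

```bash
python3 -c "
from h import *
s=ctrl.get_state();T=R.from_quat(s['tcp_rot']);print(T.inv().apply(s['contact_force']),T.inv().apply(s['eef_pos']-[.5719,.0432,.17]))"
```

```text
[-2.76641703  2.71267989 -5.29589486] [-0.0610951   0.0467026  -0.00026196]
```

To row units: -0.0739 m / 0.8 = -0.0924, -0.0612 m / 0.8 = -0.0765.

>>> shift_gripper --segments '{"offsets": [[-0.0094,-0.0134,0,0,0,0,0],[-0.0163,-0.0281,0,0,0,0,0],[-0.0205,-0.044,0,0,0,0,0],[-0.0219,-0.0603,0,0,0,0,0],[-0.0205,-0.0765,0,0,0,0,0],[-0.0163,-0.0924,0,0,0,0,0],[-0.0163,-0.0924,0,0,0,0,0]]}'

```text
time: 14.0
eef_pos: [0.6487, 0.048, 0.1696]
tcp_rot: [-0.213, 0.977, -0.0, -0.002]
contact_force: [-1.6, 1.3, 5.6]
opening: 0.269
finger_force: 40.9
```

```bash
python3 -c "
from h import *
s=ctrl.get_state();T=R.from_quat(s['tcp_rot']);print(T.inv().apply(s['contact_force']),T.inv().apply(s['eef_pos']-[.5719,.0432,.17]))"
```

```text
[ 0.89535192  1.84879353 -5.60485113] [-0.07184268 -0.0276646   0.00019599]
```

To row units: -0.0225 m / 0.8 = -0.0281, -0.0173 m / 0.8 = -0.0216.

>>> shift_gripper --segments '{"offsets": [[0.0031,-0.0075,0,0,0,0,0],[0.0069,-0.0148,0,0,0,0,0],[0.0114,-0.0216,0,0,0,0,0],[0.0163,-0.0281,0,0,0,0,0],[0.0163,-0.0281,0,0,0,0,0]]}'

```text
time: 14.62
eef_pos: [0.6458, 0.0233, 0.1695]
tcp_rot: [-0.214, 0.977, 0.001, -0.002]
contact_force: [-2.8, 2.7, 4.6]
opening: 0.266
finger_force: 40.9
```

```bash
python3 -c "
from h import *
s=ctrl.get_state();T=R.from_quat(s['tcp_rot']);print(T.inv().apply(s['contact_force']),T.inv().apply(s['eef_pos']-[.5719,.0432,.17]))"
```

```text
[ 1.41172339  3.59894756 -4.60527577] [-0.05885802 -0.04886513  0.00015872]
```

To row units: -0.0093 m / 0.8 = -0.0116, -0.0048 m / 0.8 = -0.006.

>>> shift_gripper --segments '{"offsets": [[0.0056,-0.006,0,0,0,0,0],[0.0116,-0.0116,0,0,0,0,0],[0.0116,-0.0116,0,0,0,0,0]]}'

```text
time: 15.0
eef_pos: [0.6412, 0.0116, 0.1696]
tcp_rot: [-0.213, 0.977, 0.001, -0.002]
contact_force: [-1.7, 3.7, 5.1]
opening: 0.267
finger_force: 41.0
```

>>> shift_gripper --segments '{"offsets": [[0.0033,-0.0025,0,0,0,0,0],[0.0065,-0.0049,0,0,0,0,0],[0.0065,-0.0049,0,0,0,0,0]]}'

```text
time: 15.38
eef_pos: [0.6394, 0.0083, 0.1699]
tcp_rot: [-0.213, 0.977, 0.003, 0.001]
contact_force: [0.6, 8.8, 5.2]
opening: 0.271
finger_force: 41.0
```

```bash
python3 -c "
from h import *
s=ctrl.get_state();T=R.from_quat(s['tcp_rot']);print(T.inv().apply(s['contact_force']),T.inv().apply(s['eef_pos']-[.5719,.0432,.17]))"
```

```text
[-4.23960315  7.80038541 -5.11290732] [-0.04679839 -0.05987314 -0.00015476]
```

To row units: 0.0055 m / 0.8 = 0.0069, -0.0036 m / 0.8 = -0.0045.

>>> shift_gripper --segments '{"offsets": [[0.0035,-0.0023,0,0,0,0,0],[0.0069,-0.0045,0,0,0,0,0],[0.0069,-0.0045,0,0,0,0,0]]}'

```text
time: 15.75
eef_pos: [0.6374, 0.005, 0.1703]
tcp_rot: [-0.213, 0.977, 0.005, 0.004]
contact_force: [4.7, 14.2, 3.3]
opening: 0.268
finger_force: 41.0
```

```bash
python3 -c "
from h import *
s=ctrl.get_state();T=R.from_quat(s['tcp_rot']);print(T.inv().apply(s['contact_force']),T.inv().apply(s['eef_pos']-[.5719,.0432,.17]))"
```

```text
[-10.22130242  10.93111447  -3.08618694] [-0.04362467 -0.06203425 -0.00039725]
```

To row units: -0.12 m / 0.8 = -0.15, -0.09 m / 0.8 = -0.1125.

>>> shift_gripper --segments '{"offsets": [[-0.0081,0.0056,0,0,0,0,0],[-0.0081,0.0056,0,0,0,0,0],[-0.0081,0.0056,0,0,0,0,0.7],[-0.0081,0.0056,0,0,0,0,0.7],[-0.0081,0.0056,0,0,0,0,0.7],[-0.0081,0.0056,-0.05,0,0,0,0.7],[-0.0081,0.0056,-0.1125,0,0,0,0.7],[-0.0625,0.0056,-0.15,0,0,0,0.7],[-0.0625,0.0056,-0.15,0,0,0,0.7]]}'

```text
time: 16.88
eef_pos: [0.6822, 0.0253, 0.2934]
tcp_rot: [-0.214, 0.977, -0.001, 0.003]
contact_force: [-0.8, -0.3, 0.1]
opening: 0.701
finger_force: 0.0
```

```bash
python3 - <<'E'
from h import *
c=snap('side','s5');a=snap('wrist','w5')
A=c['pixels'][120:280,200:320,::-1];B=a['pixels'][60:384,100:430,::-1]
O=np.zeros((560,800,3),np.uint8);O[:560,:420]=cv2.resize(A,None,fx=3.5,fy=3.5,interpolation=cv2.INTER_CUBIC);O[:373,420:]=cv2.resize(B,(380,373));cv2.imwrite('pics/c5.png',O)
E
```

```text
(no output)
```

View pics/c5.png

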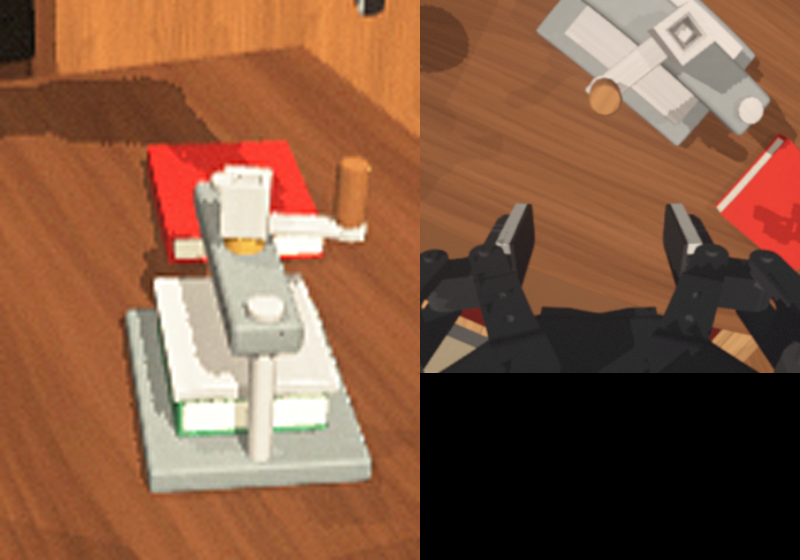

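The plate is flat on the green book, the hub is seated on the collar, and the gripper is clear. Handing in.

```bash
python3 -c "
from plant import ctrl
print(ctrl.sign_off())"
```

```text
the job is handed in; nothing more can be done
None
```

I fitted the crank fully down onto the shaft and wound it clockwise to the press's stop. The plate is down on the book, the crank is still seated, the arm is clear and the job is handed in, though the sign-off returned no verdict.

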